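# Fit the keyed filter cartridge to the microscope lamp

### The job

Swivel the little metal cover on the microscope's lamp unit well clear of the filter port, then take the blue filter cartridge, turn it until the flat of its barrel matches the flat of the D-shaped port, and lower it in by hand (do not drop it) until its flange sits flush on the lamp unit; leave it there with the cover still swung aside. Leave the amber cartridge and the other things on the bench standing where they are.

Things in the scene. Friction and masses are not known exactly. Their poses are not given: they have to be found in the camera images.
- blue_knob (a point): Blue filter cartridge, 120 g, 81 mm tall, standing on the mat at any yaw. This point: on the axis in its round blue knob (diameter 30, 40 mm tall; grip at any yaw), 64 mm above the foot, 30 above the flange's underside, 23 above the flange's top, 17 below the knob's top. z up the axis; x from the axis squarely towards the flat, the side shown by a white line on the knob's top.
- blue_foot (a point): Centre of the blue cartridge's underside, same axes. From here up: aluminium D-shaped barrel 34 mm long (diameter 34 mm, cut by a flat 11 mm from the axis; foot edge bevelled 1.5 mm), then a blue D-shaped flange 7 mm thick (diameter 46 mm, its flat 15 mm from the axis on the same side, with a white dot), then the knob.
- amber_knob (a point): The amber (orange) cartridge, same shape and size as the blue one, same point; must stay where it is.
- port (a point): Centre of the D-shaped port's mouth, on the lamp unit's top face, 90 mm above the bench. x points squarely towards the port's flat (red mark beyond it), z up. Hole: diameter 36.5 mm, flat 12.25 mm from the centre (1.25 mm play all round), 45 mm deep, mouth bevelled 2 mm. The flange cannot enter: fully home it rests on the top face and blue_knob lies 30 mm above this point.
- lamp: Lamp unit, fixed: white box 150 mm (x) by 190 (y) by 90 high; origin at the centre of its underside, axes parallel to the port's; the port is at x -20 mm, y 0. It stands on the robot's left or right, the mat on the other side. On its top: a black brightness knob (diameter 24, 28 mm tall) at x -20, y +76 mm, and a dark vent stack (50 mm tall) at x 57 to 73, y 0 to 85 mm.
- cover (a joint): Angle of the cover about its vertical pivot screw, rad: 0 = over the port, grows anticlockwise seen from above, up to 1.9; starts between 0 and 0.35. The port and the room for the flange are free from about 1.1. Light friction (about 0.5 N at the red knob) keeps it where it is left.
- cover_pivot (a point): The pivot screw's axis, on top of the cover plate (5 mm above the lamp unit's top face), 50 mm from the port's centre towards the port's +x. The cover is a brass disc of radius 26 mm, 4 mm thick, centred 50 mm from the pivot, on a narrow arm, with a tab beyond it that carries the red knob.
- cover_knob (a point): The red upright round knob on the cover's tab, diameter 16 mm, 30 mm tall, 82 mm from the pivot axis. This point lies on the knob's axis 24 mm above the cover plate, 6 mm below the knob's top; pinch it from above here, or push its side.
- objective_mid (a point): A steel objective lens standing on the mat, diameter 32 mm, 48 mm tall; point on its axis half-way up. Bystander.
- dropper_mid (a point): A small amber dropper bottle on the mat, diameter 30 mm, 75 mm tall; point half-way up. Bystander.
- stain_jar_mid (a point): A small green glass jar with a white cap on the mat, diameter 34 mm, 62 mm tall; point half-way up. Bystander.
- reagent_mid (a point): A white reagent bottle with a blue cap, between the mat and the lamp unit, diameter 56 mm, 115 mm tall; point half-way up. Bystander.
- slide_box_mid (a point): A flat yellow slide box on the bench, 100 by 58 by 34 mm tall; its centre. Bystander.
- petri_mid (a point): A clear petri dish on the bench's far side, diameter 90 mm, 17 mm tall; its centre. Bystander.
- mat: The fixed teal mat, 170 mm (x) by 220 mm (y), 4 mm thick; origin at the centre of its underside. The two cartridges, objective, dropper bottle and jar stand on it in two staggered rows, in any order, about 65 to 90 mm apart centre to centre.

How it is judged:
By the outcome, as a careful person would: the job done as asked, in the order asked, and still so for the second after the job is handed in, with the robot touching nothing.
It also fails if it takes over 61 s, if anything falls off the work surface, if the arm or the gripper's body presses on something with over 40 N, if the wrist force passes 120 N, or if a joint passes its speed limit or range.

### The arm

A 6-joint arm with a two-finger parallel gripper is mounted at the origin on the work surface. World frame = base frame: x ahead of the robot, y to its left, z up, the work surface at z = 0. Lengths are in mm, angles in rad, forces in N, time in s.
With the tool pointing down it reaches from about 350 to 850 mm from the base axis. Payload 8.1 kg.
Tool frame: the origin (TCP) lies midway between the tips of the shut fingers; the grasp point (between the pads) lies 19 mm behind it; x points along the fingers, z is the direction in which the jaws open and shut, and the axes are right-handed (so a half turn about x gives the same grasp; the last joint's range is limited). The gripper opens to 93 mm and grips with 3 to 60 N. Pads are 15 mm wide; open, the fingers measure 128 mm over their backs; the gripper's body (75 mm by 188 mm) begins 65 mm behind the grasp point.
Start: joints at [1.141, 0.13, 1.488, -0, 1.523, -0.085], TCP at [202.784, 564.698, 218.635] pointing down, gripper open.
Joint ranges: [-2.96, 2.96], [-0.89, 2.26], [0.02, 2.5], [-1.34, 4.48], [0, 2.73], [-2.66, 2.66]. Speed limits (rad/s): [2.39, 2.39, 2.79, 3.14, 3.14, 3.14].

### API

Orientations are given as a rotation vector (axis times angle).
In Python, from cell import robot, get_image, camera_info, ticket gives the robot as it stands.
- The arm moves only by the shell command python3 -m crank 'ROWS' [OPENING]. ROWS is JSON, a list of rows, each an object with "xyz": the shift along the world's x, y, z in mm, a list of three; "rotation": the turn, a rotation vector about the world's x, y, z in rad, a list of three. A call has 1 to 20 rows; each row is the pose to reach, as a shift and turn from the pose measured when the call began; what a row does not reach only later rows make up. A row lasts 1/8 s, in which the tool goes at most 62.5 mm and 10.7 degrees, less where a joint would pass 70% of its speed; a pose out of reach is approached as far as the arm can. A call with a gripper value outside its range is refused whole. OPENING is the closure in counts, from 0 (fully open) to 255 (shut), set as the call begins (- or left out, the last holds). The fingers move at their own pace and stop on an object; the grip force is fixed at half the most. Time passes only in rows, so rows that repeat a pose let the fingers close. It gives the time, the measured TCP pose, the force and the opening at its end, in the units of the state.
- robot.state(): the state, without advancing time (a new reading comes with each control period).
- get_image(name): name is "scene" or "top" or "wrist"; returns the picture (480x640x3 uint8, red, green, blue); there is no depth.
- camera_info(name): a dict with "mtx" (3x3 intrinsics, pixels), "eye" and "rotation" of the camera in the world; the wrist camera has in their place "T_tool_cam" (4x4, takes a point from camera to tool coordinates, whose origin is the TCP and whose axes are the tool frame's). Camera axes: x right, y down, z forward; pixel columns grow to the right and rows downward; lengths in mm; the calibration is good to about 2 mm. A picture is of the moment at which its call begins: read the wrist's pose just before it. camera_info takes no time and is no camera call.
- ticket.hand_in(): hands the job in, once; it reports no verdict.
The state is a dict: "time_s": time; "q": joint angles; "qvel": joint speeds; "joint_torque": joint torques, N m; "eef_pos": TCP position; "orientation": TCP orientation; "force": force on the tool from outside, world axes, zero at the start; "wrist_torque": the same for the moment, N m; "width": finger opening in mm.
Only numpy, scipy, OpenCV 4.12 (cv2) and the standard library are available. Lean on these libraries where they do the work, as an engineer would, in place of code of your own. Each camera call takes 0.05 s, during which the arm holds its last target.

## Working session

There is one attempt and no reset: what is moved stays moved. The work goes in short steps, Python scripts to look and compute and a shell command to move; the robot and the scene stay as the last step left them, time stands still between calls to the robot, and variables do not carry over. Pictures are saved under pics/ and viewed, and the job is handed in when it is done.

```bash
ls; mkdir -p pics; python3 - <<'E'
from cell import robot,get_image,camera_info
import cv2
print(robot.state())
for n in ("scene","top","wrist"):
    print(n,camera_info(n))
    cv2.imwrite(f"pics/{n}0.png",get_image(n)[:,:,::-1])
E
```

```text
pics
{'time_s': 0.0, 'q': array([ 1.14062934e+00,  1.31128965e-01,  1.48927609e+00,  3.23293994e-06,
        1.52302066e+00, -8.54145572e-02]), 'qvel': array([ 1.04158196e-04,  1.97937361e-04, -2.77558921e-05,  1.10302978e-03,
        3.28874857e-04,  2.97592991e-04]), 'joint_torque': array([ 3.26955806e-04, -5.59862709e+01, -4.91740143e+01,  7.66271283e-02,
        3.61468841e-02, -2.22912581e-04]), 'eef_pos': array([202.52336657, 564.17550163, 217.60845001]), 'orientation': array([-0.95257926,  1.35442833,  0.95105709]), 'force': array([ 0.08363503, -0.24236624,  0.82070295]), 'wrist_torque': array([ 0.01146363,  0.00602288, -0.01298642]), 'width': 92.9076319637937}
scene {'mtx': array([[434.71379782,   0.        , 319.02526098],
       [  0.        , 434.71379782, 240.47588104],
       [  0.        ,   0.        ,   1.        ]]), 'eye': array([935.53276249, 112.04794961, 632.33717644]), 'rotation': array([-1.61037784, -2.14507226,  0.72386483])}
top {'mtx': array([[504.53172064,   0.        , 325.18582405],
       [  0.        , 504.53172064, 235.89813308],
       [  0.        ,   0.        ,   1.        ]]), 'eye': array([ 465.0927037 ,   13.35211659, 1102.83550838]), 'rotation': array([-2.18014435,  2.14896815, -0.13705325])}
wrist {'mtx': array([[397.09448583,   0.        , 315.96998592],
       [  0.        , 397.09448583, 235.00978635],
       [  0.        ,   0.        ,   1.        ]]), 'T_tool_cam': array([[-6.53803002e-04, -2.55041517e-01,  9.66929882e-01,
        -1.65557926e+02],
       [-3.60248054e-04, -9.66929966e-01, -2.55041783e-01,
         6.94750552e+01],
       [ 9.99999721e-01, -5.15081692e-04,  5.40303505e-04,
         4.99423301e-02],
       [ 0.00000000e+00,  0.00000000e+00,  0.00000000e+00,
         1.00000000e+00]])}
```

View pics/scene0.png

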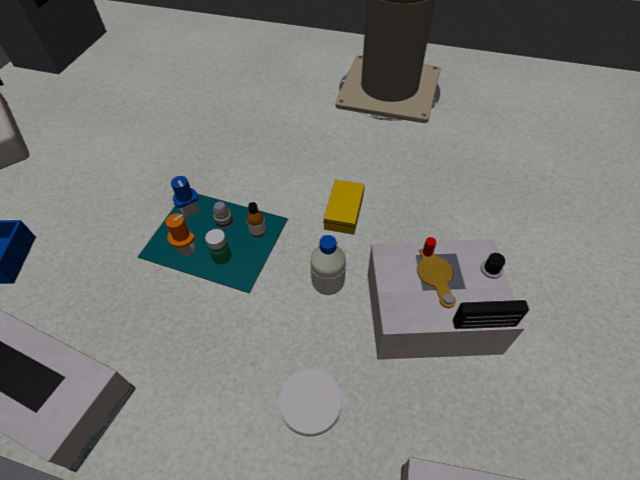

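View pics/top0.png

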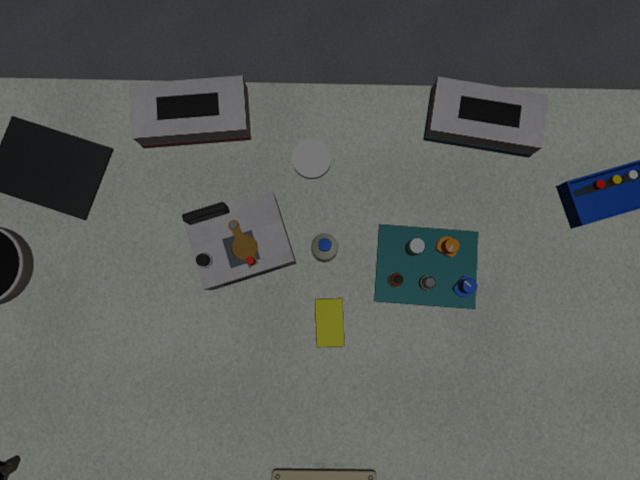

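View pics/wrist0.png

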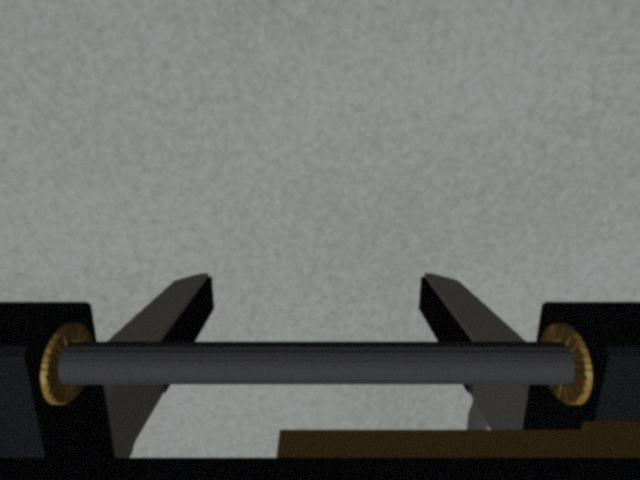

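The scene picture shows the lamp unit at about (445,300), with its red knob at (430,243). The mat is at about (213,240), the blue cartridge at (182,192) and the amber one at (180,235). In the top picture the lamp is at (240,240) and blue at (465,287). I'll enlarge both.

```bash
python3 - <<'E'
import cv2,numpy as np
s=cv2.imread("pics/scene0.png");t=cv2.imread("pics/top0.png")
def crop(im,x0,y0,w,h,k,n):
    c=cv2.resize(im[y0:y0+h,x0:x0+w],None,fx=k,fy=k,interpolation=cv2.INTER_CUBIC)
    for i in range(0,w,10):
        cv2.putText(c,str(x0+i),(i*k,8),0,.3,(255,255,255),1);cv2.line(c,(i*k,10),(i*k,14),(255,255,255))
    for i in range(0,h,10):
        cv2.putText(c,str(y0+i),(0,i*k+4),0,.3,(255,255,255),1)
    cv2.imwrite("pics/"+n,c)
crop(s,360,225,170,140,4,"s_lamp.png")
crop(t,175,185,130,110,6,"t_lamp.png")
crop(s,135,170,160,120,5,"s_mat.png")
crop(t,370,220,120,95,6,"t_mat.png")
E
```

```text
(no output)
```

View pics/s_lamp.png

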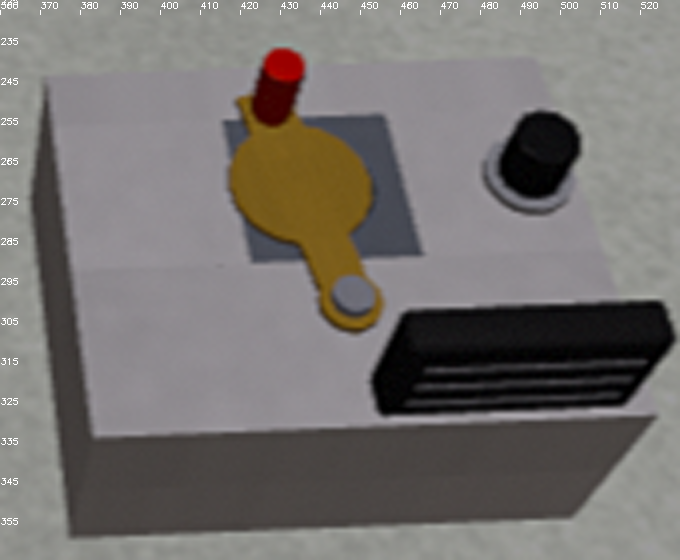

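View pics/t_lamp.png

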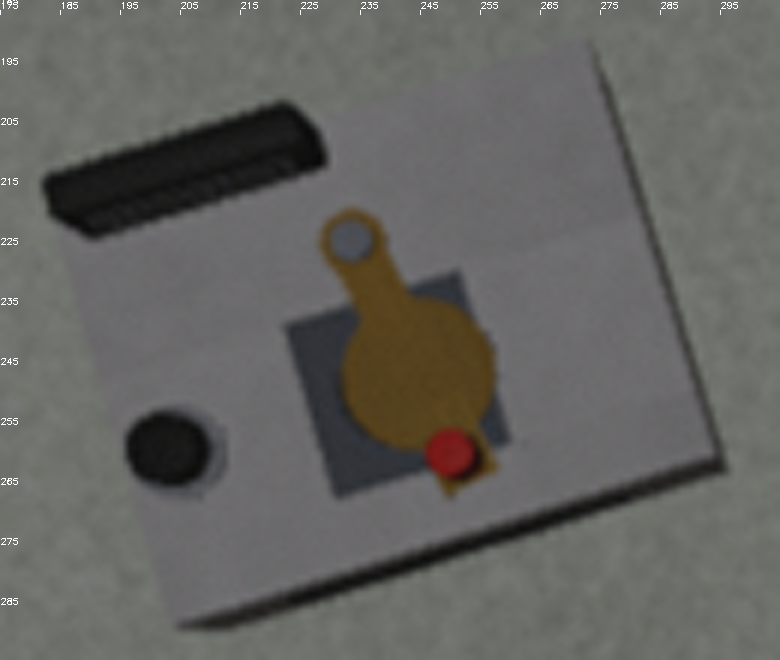

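View pics/s_mat.png

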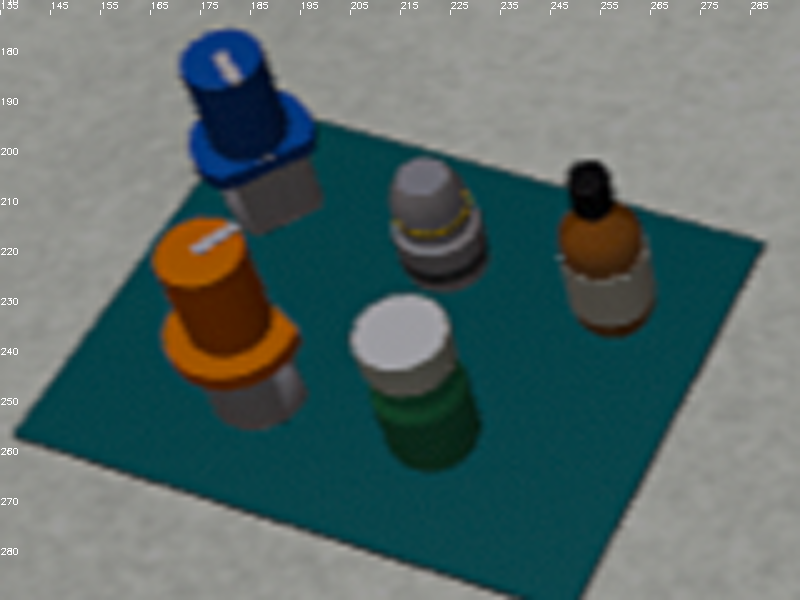

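View pics/t_mat.png

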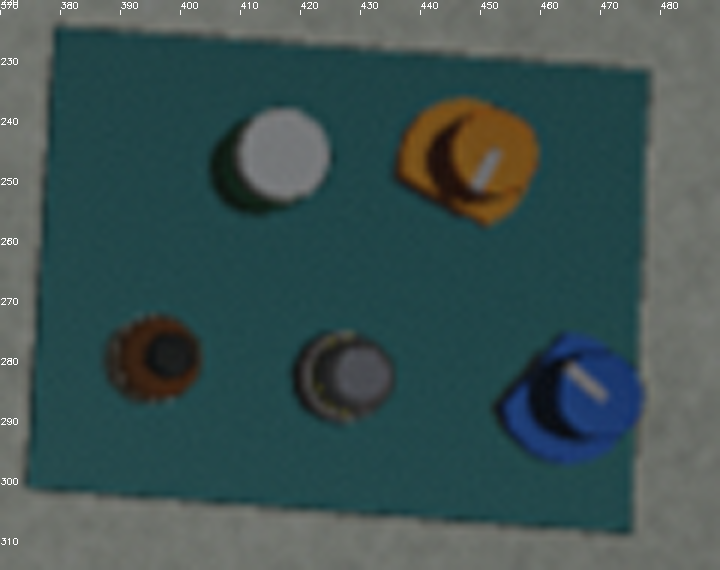

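Readings, as scene / top:
- Red knob top: (430,241) / (250,260.5)
- Pivot screw: (447.5,298) / (233,225)
- Blue knob top: (179.5,182) / (468.5,286.5)
- Blue line outer end: (177,180) / (463,280.5)

The flat faces up-left in the top view.

```bash
cat > h.py <<'E'
import numpy as np,cv2
from cell import robot,get_image,camera_info
from scipy.spatial.transform import Rotation as R
def cam(n,st=None):
    i=camera_info(n)
    if n!="wrist": return i["mtx"],R.from_rotvec(i["rotation"]).as_matrix(),np.array(i["eye"])
    st=st or robot.state(); Rt=R.from_rotvec(st["orientation"]).as_matrix();T=i["T_tool_cam"]
    return i["mtx"],Rt@T[:3,:3],Rt@T[:3,3]+st["eef_pos"]
def ray(c,p):
    d=c[1]@np.linalg.solve(c[0],[p[0],p[1],1.]);return c[2],d/np.linalg.norm(d)
def tri(obs):
    A=0;b=0
    for c,p in obs:
        o,d=ray(c,p);M=np.eye(3)-np.outer(d,d);A=A+M;b=b+M@o
    X=np.linalg.solve(A,b)
    return X,[np.round(proj(c,X)-np.array(p),1).tolist() for c,p in obs]
def proj(c,X):
    v=c[0]@(c[1].T@(np.array(X)-c[2]));return v[:2]/v[2]
def atz(c,p,z):
    o,d=ray(c,p);return o+d*(z-o[2])/d[2]
def crop(im,x0,y0,w,h,k,n,s=10):
    c=cv2.resize(im[y0:y0+h,x0:x0+w],None,fx=k,fy=k,interpolation=cv2.INTER_CUBIC)
    for i in range(0,w,s):
        cv2.putText(c,str(x0+i),(i*k,8),0,.3,(255,255,255),1);cv2.line(c,(i*k,10),(i*k,14),(255,255,255))
    for i in range(0,h,s):
        cv2.putText(c,str(y0+i),(0,i*k+4),0,.3,(255,255,255),1)
    cv2.imwrite("pics/"+n,c)
E
python3 - <<'E'
from h import *
np.set_printoptions(precision=1,suppress=True)
S=cam("scene");T=cam("top")
for n,s,t in [("red top",(430,241),(250,260.5)),("pivot",(447.5,298),(233,225)),("blue top",(179.5,182),(468.5,286.5)),("blue line end",(177,180),(463,280.5)),
 ("cA",(371.5,244),(295.5,262)),("cB",(383,334),(272.5,192)),("plate1",(414,255),(260,258)),("plate2",(454,253.5),(231,267.5)),("plate3",(464.5,288),(222.5,238.5)),("plate4",(422,290),(251,230)),
 ("amber top",(175,220),(452,245)),("jar",(215,236),(415.5,245.5)),("obj",(220,204),(428.5,282)),("drop",(252.5,204),(397.5,279)),("reag",(328,241),(324,245)),("blknob",(497,257),(203,259))]:
    print(n,*tri([(S,s),(T,t)]))
a=np.array([atz(T,p,90) for p in [(272.5,192),(295.5,262),(205,289)]]);print(a,np.degrees(np.arctan2(*(a[1]-a[0])[[1,0]])),np.degrees(np.arctan2(*(a[2]-a[1])[[1,0]])),np.linalg.norm(a[1]-a[0]),np.linalg.norm(a[2]-a[1]))
E
```

```text
red top [531.2 151.3 120.1] [[0.1, 0.0], [0.1, -0.0]]
pivot [603.8 190.7  95.7] [[0.5, 0.1], [0.3, -0.0]]
blue top [ 488.3 -287.7   78.7] [[0.9, 0.0], [0.7, -0.3]]
blue line end [ 501.4 -274.4  100.2] [[3.4, 0.1], [2.5, -1.3]]
cA [531.8  66.1  81.9] [[-0.9, -0.1], [-0.6, 0.1]]
cB [675.3 115.   82.5] [[0.0, 0.0], [0.0, -0.0]]
plate1 [538.7 135.1  88.2] [[0.7, 0.1], [0.5, -0.0]]
plate2 [518.8 192.8  87.2] [[0.7, 0.1], [0.5, -0.0]]
plate3 [576.9 212.5  89.1] [[0.1, 0.0], [0.1, 0.0]]
plate4 [595.3 155.5  87. ] [[0.4, 0.0], [0.3, -0.0]]
amber top [ 571.4 -253.5   81.6] [[0.1, 0.0], [0.1, -0.0]]
jar [ 571.8 -183.8   63.5] [[1.1, 0.0], [0.8, -0.3]]
obj [ 496.8 -211.8   52.4] [[0.6, 0.0], [0.5, -0.2]]
drop [ 501.2 -143.7   78.2] [[0.8, 0.0], [0.6, -0.2]]
reag [564.7   7.  110.7] [[0.5, 0.0], [0.4, -0.1]]
blknob [532.9 244.6 118.9] [[-1.1, -0.1], [-0.7, -0.0]]
[[673.7 114.3  90. ]
 [531.5  64.4  90. ]
 [475.  243.5  90. ]] -160.6800677472445 107.49220697360195 150.74624054221363 187.75456616053864
```

```bash
python3 - <<'E'
from h import *
np.set_printoptions(precision=2,suppress=True)
print(cam("wrist"));print(R.from_rotvec(robot.state()["orientation"]).as_matrix())
T=cam("top");a=atz(T,(463,280.5),85);b=atz(T,(468.5,286.5),85);print(a,b,np.degrees(np.arctan2(*(a-b)[[1,0]])))
c=cam("wrist");print(ray(c,(316,235)),proj(c,robot.state()["eef_pos"]))
E
```

```text
(array([[397.09,   0.  , 315.97],
       [  0.  , 397.09, 235.01],
       [  0.  ,   0.  ,   1.  ]]), array([[ 0.34,  0.91,  0.24],
       [ 0.94, -0.33, -0.09],
       [-0.  ,  0.25, -0.97]]), array([137.31, 588.04, 383.39]))
[[-0.   -0.94  0.34]
 [-0.    0.34  0.94]
 [-1.    0.   -0.  ]]
[ 499.37 -273.56   85.  ] [ 487.49 -284.44   85.  ] 42.47061844679856
(array([137.31, 588.04, 383.39]), array([ 0.24, -0.09, -0.97])) [315.67 290.74]
```

```bash
python3 -m crank '[{"xyz":[23,-29,0],"rotation":[0,0,-0.16]},{"xyz":[47,-59,0],"rotation":[0,0,-0.33]},{"xyz":[70,-88,0],"rotation":[0,0,-0.49]},{"xyz":[94,-118,0],"rotation":[0,0,-0.66]},{"xyz":[117,-147,0],"rotation":[0,0,-0.82]},{"xyz":[141,-177,0],"rotation":[0,0,-0.98]},{"xyz":[164,-206,0],"rotation":[0,0,-1.15]},{"xyz":[188,-236,0],"rotation":[0,0,-1.31]},{"xyz":[211,-265,0],"rotation":[0,0,-1.48]},{"xyz":[235,-295,0],"rotation":[0,0,-1.64]},{"xyz":[258,-324,0],"rotation":[0,0,-1.8]},{"xyz":[282,-354,0],"rotation":[0,0,-1.97]},{"xyz":[305,-383,0],"rotation":[0,0,-2.13]},{"xyz":[329,-413,0],"rotation":[0,0,-2.295]},{"xyz":[329,-413,0],"rotation":[0,0,-2.295]},{"xyz":[329,-413,0],"rotation":[0,0,-2.295]}]' 100
python3 - <<'E'
from h import *
np.set_printoptions(precision=2,suppress=True)
s=robot.state();print(s["eef_pos"],s["q"],R.from_rotvec(s["orientation"]).as_matrix())
im=get_image("wrist")[:,:,::-1];cv2.imwrite("pics/w1.png",im)
c=cam("wrist",s)
for X in [(531.2,151.3,125),(603.8,190.7,95),(556.5,174.5,90)]:print(proj(c,X))
E
```

```text
time_s: 2.15
eef_pos: [531.2, 151.5, 217.5]
orientation: [0.832, 1.408, -0.831]
force: [-0.2, 0.4, -0.2]
width: 56.7
[531.18 151.49 217.46] [0.18 0.   1.62 0.   1.52 1.25] [[-0.    0.88  0.48]
 [ 0.    0.48 -0.88]
 [-1.   -0.   -0.  ]]
[315.65 239.73]
[316.4  113.49]
[304.74 183.54]
```

View pics/w1.png

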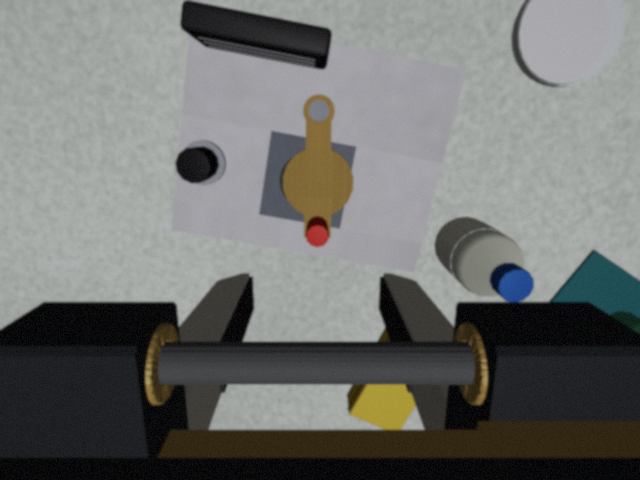

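The wrist view shows the red knob's top at (317,236) and the pivot at (319,109), within 3 mm of the two-camera estimate. Next I descend and pinch.

```bash
python3 -m crank '[{"xyz":[1,1,-40],"rotation":[0,0,0]},{"xyz":[1,1,-80],"rotation":[0,0,0]},{"xyz":[1,1,-100],"rotation":[0,0,0]},{"xyz":[1,1,-113],"rotation":[0,0,0]},{"xyz":[1,1,-113],"rotation":[0,0,0]},{"xyz":[1,1,-113],"rotation":[0,0,0]}]'
python3 - <<'E'
from h import *
im=get_image("wrist")[:,:,::-1];cv2.imwrite("pics/w2.png",im)
E
```

```text
time_s: 2.95
eef_pos: [533.1, 153.1, 106.2]
orientation: [0.832, 1.406, -0.829]
force: [0.2, -0.2, 0.6]
width: 56.7
```

View pics/w2.png

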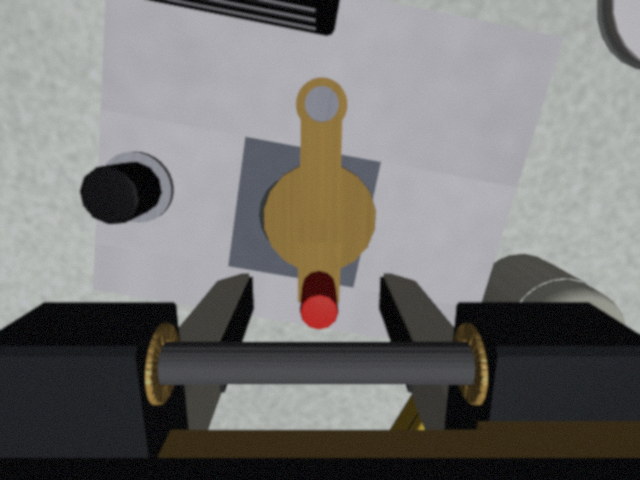

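The red knob's top is at (320,308), centred between the fingertips. Close.

```bash
python3 -m crank '[{"xyz":[0,0,-3],"rotation":[0,0,0]},{"xyz":[0,0,-3],"rotation":[0,0,0]},{"xyz":[0,0,-3],"rotation":[0,0,0]},{"xyz":[0,0,-3],"rotation":[0,0,0]},{"xyz":[0,0,-3],"rotation":[0,0,0]},{"xyz":[0,0,-3],"rotation":[0,0,0]}]' 255
python3 - <<'E'
from h import *
s=robot.state();p=s["eef_pos"];print(p,s["width"])
v=np.array([603.8+1,190.7+1])-p[:2];print(np.linalg.norm(v),np.degrees(np.arctan2(-v[1],-v[0])))
piv=p[:2]+82*v/np.linalg.norm(v);u=p[:2]-piv
for i in range(1,16):
    a=np.radians(5.5*i);M=np.array([[np.cos(a),-np.sin(a)],[np.sin(a),np.cos(a)]]);print(np.round(M@u-u).astype(int),round(a,2))
E
```

```text
time_s: 3.75
eef_pos: [533.2, 153.0, 103.2]
orientation: [0.833, 1.406, -0.829]
force: [0.0, -1.1, 0.2]
width: 15.2
[533.17394586 153.04765373 103.21424107] 15.237976210884645
81.3897751819215 -151.6468871596268
[ 4 -7] 0.1
[  9 -13] 0.19
[ 14 -19] 0.29
[ 20 -24] 0.38
[ 26 -29] 0.48
[ 33 -33] 0.58
[ 40 -36] 0.67
[ 47 -39] 0.77
[ 55 -41] 0.86
[ 63 -43] 0.96
[ 71 -43] 1.06
[ 78 -43] 1.15
[ 86 -42] 1.25
[ 94 -40] 1.34
[101 -38] 1.44
```

```bash
python3 -m crank '[{"xyz":[4,-7,0],"rotation":[0,0,0.1]},{"xyz":[9,-13,0],"rotation":[0,0,0.19]},{"xyz":[14,-19,0],"rotation":[0,0,0.29]},{"xyz":[20,-24,0],"rotation":[0,0,0.38]},{"xyz":[26,-29,0],"rotation":[0,0,0.48]},{"xyz":[33,-33,0],"rotation":[0,0,0.58]},{"xyz":[40,-36,0],"rotation":[0,0,0.67]},{"xyz":[47,-39,0],"rotation":[0,0,0.77]},{"xyz":[55,-41,0],"rotation":[0,0,0.86]},{"xyz":[63,-43,0],"rotation":[0,0,0.96]},{"xyz":[71,-43,0],"rotation":[0,0,1.06]},{"xyz":[78,-43,0],"rotation":[0,0,1.15]},{"xyz":[86,-42,0],"rotation":[0,0,1.25]},{"xyz":[94,-40,0],"rotation":[0,0,1.34]},{"xyz":[101,-38,0],"rotation":[0,0,1.44]},{"xyz":[101,-38,0],"rotation":[0,0,1.44]}]'
python3 -m crank '[{"xyz":[0,0,0],"rotation":[0,0,0]},{"xyz":[0,0,0],"rotation":[0,0,0]},{"xyz":[0,0,0],"rotation":[0,0,0]},{"xyz":[0,0,0],"rotation":[0,0,0]}]' 140
python3 -m crank '[{"xyz":[0,0,30],"rotation":[0,0,0]},{"xyz":[-20,5,70],"rotation":[0,0,0]},{"xyz":[-50,10,110],"rotation":[0,0,0]},{"xyz":[-80,20,130],"rotation":[0,0,0]},{"xyz":[-80,20,130],"rotation":[0,0,0]}]' 
python3 - <<'E'
from h import *
np.set_printoptions(precision=2,suppress=True)
s=robot.state();print(s["eef_pos"],s["q"],s["orientation"])
cv2.imwrite("pics/w3.png",get_image("wrist")[:,:,::-1])
E
```

```text
time_s: 5.75
eef_pos: [634.4, 114.7, 103.2]
orientation: [-0.291, 1.553, 0.293]
force: [-0.6, -2.3, 1.9]
width: 15.4
time_s: 6.25
eef_pos: [634.3, 114.8, 103.2]
orientation: [-0.291, 1.552, 0.293]
force: [-0.5, -0.0, 0.1]
width: 41.7
time_s: 6.88
eef_pos: [554.4, 135.7, 236.3]
orientation: [-0.292, 1.548, 0.294]
force: [0.4, -0.7, 0.3]
width: 42.0
[554.44 135.68 236.25] [ 0.15  0.04  1.55  0.    1.55 -0.22] [-0.29  1.55  0.29]
```

View pics/w3.png

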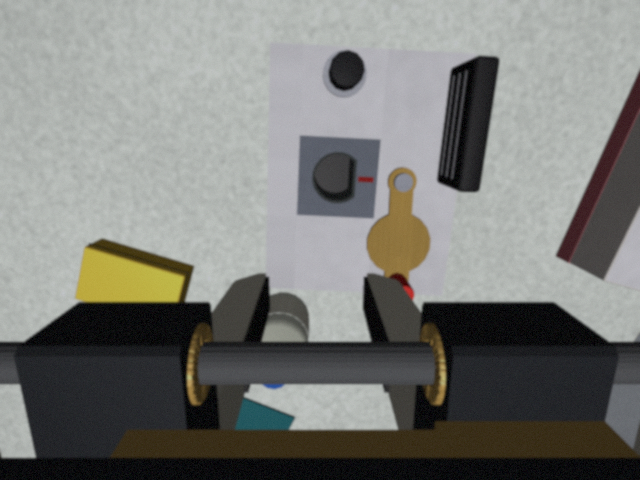

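The cover is swung aside. The port is at about (337,176), with its flat to the right and the red mark at (366,180). I'll enlarge this and take the fixed views too.

```bash
python3 - <<'E'
from h import *
crop(cv2.imread("pics/w3.png"),280,120,140,100,5,"w3c.png")
t=get_image("top")[:,:,::-1];s=get_image("scene")[:,:,::-1]
cv2.imwrite("pics/t3.png",t);cv2.imwrite("pics/s3.png",s)
crop(s,360,225,170,140,4,"s3c.png");crop(t,175,185,130,110,6,"t3c.png")
E
```

```text
(no output)
```

View pics/w3c.png

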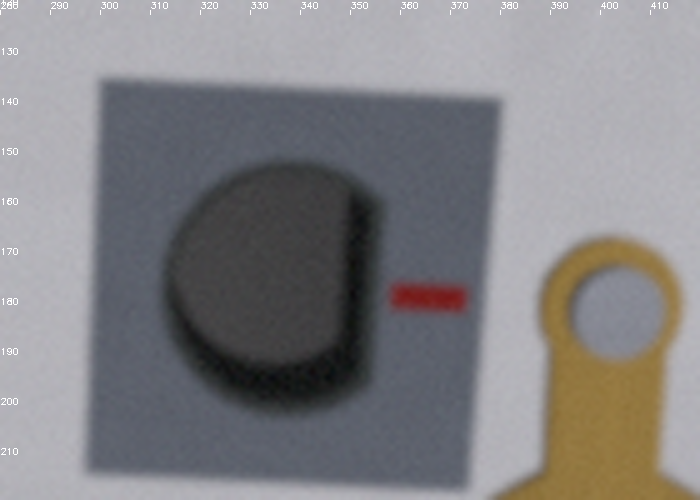

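View pics/s3c.png

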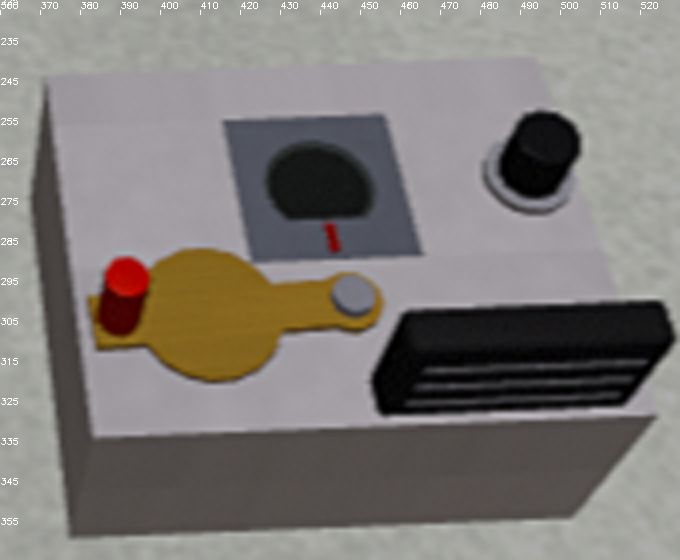

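View pics/t3c.png

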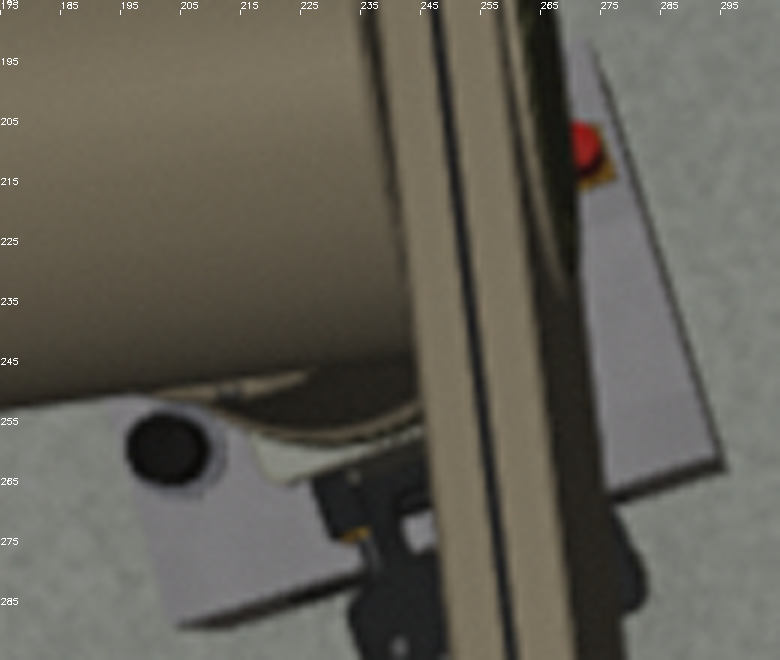

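Wrist view readings:
- Port mouth, bevel included: left edge 312, top 151.5, bottom 202.5, flat at about 355. That puts the centre near (337.7,177).
- Plate corners: (299,135.5), (379,139.5), (372.5,217), (296,214)
- Red mark axis: (357,178.5) to (372,179.5)

In the scene view the cover lies clear of the port.

```bash
python3 - <<'E'
from h import *
np.set_printoptions(precision=2,suppress=True)
W=cam("wrist");S=cam("scene")
rt=robot.state();print(rt["eef_pos"])
P=np.array([atz(W,p,90) for p in [(299.5,136),(379.5,139.5),(372.5,217),(297,214)]])[:,:2];print(P,P.mean(0))
def ang(v):return np.degrees(np.arctan2(v[1],v[0]))
print(ang(P[1]-P[0]),ang(P[2]-P[3]),ang(P[0]-P[3])-90,ang(P[1]-P[2])-90,np.linalg.norm(P[1]-P[0]),np.linalg.norm(P[1]-P[2]))
for p in [(337.7,177),(312,176),(355.5,178.5),(403,180)]:print(p,atz(W,p,90 if p[0]<400 else 95))
m=[atz(W,p,90) for p in [(357,178.7),(372,180.2)]];print("mark",m,ang((m[1]-m[0])))
f=[atz(W,p,90) for p in [(356,162),(353,196)]];print("flat",f,ang((f[0]-f[1]))-90)
PS=np.array([atz(S,p,90) for p in [(454,253.5),(464.5,288),(422,290),(414,255)]])[:,:2];print("scene plate",PS,PS.mean(0),ang(PS[1]-PS[0]),ang(PS[2]-PS[3]),ang(PS[0]-PS[3])-90)
# port two-view: scene port flat mid (442,279.5)
print(tri([(S,(440,280)),(W,(355.5,178.5))]), tri([(S,(447.5,298)),(W,(403,182))]))
# T top
Tp=cam("top");PT=np.array([atz(Tp,p,90) for p in [(231,267.5),(222.5,238.5),(251,230),(260,258)]])[:,:2];print("top",PT.mean(0),ang(PT[1]-PT[0]),ang(PT[2]-PT[3]))
E
```

```text
[554.36 134.54 232.37]
[[519.4  191.81]
 [576.53 211.32]
 [595.29 154.55]
 [538.71 135.09]] [557.48 173.19]
18.860077192797508 18.98517563351356 18.79893113058185 18.291639116667696 60.367220162348325 59.79084025323211
(337.7, 177) [557.75 173.78  90.  ]
(312, 176) [538.98 167.29  90.  ]
(355.5, 178.5) [571.   177.71  90.  ]
(403, 180) [604.45 190.14  95.  ]
mark [array([572.14, 177.98,  90.  ]), array([583.4 , 181.13,  90.  ])] 15.621688622852009
flat [array([566.49, 189.45,  90.  ]), array([574.45, 164.42,  90.  ])] 17.631468593105524
scene plate [[521.05 191.39]
 [577.45 212.19]
 [597.3  154.64]
 [540.19 134.02]] [559.   173.06] 20.24219317627672 19.85288378450124 18.444644109394105
(array([571.43, 177.47,  86.72]), [[0.0, 0.0], [-0.0, 0.0]]) (array([604.66, 189.34,  97.11]), [[-0.4, -0.2], [0.4, -0.6]])
top [557.19 174.3 ] 18.261951221812517 19.352032579175518
```

The arm was still settling when that picture was taken, so I'll retake it at rest with the pose read just before.

```bash
python3 - <<'E'
from h import *
np.set_printoptions(precision=2,suppress=True)
s=robot.state();im=get_image("wrist")[:,:,::-1];s2=robot.state()
print(s["eef_pos"],s2["eef_pos"],s["qvel"]);print(repr(s["orientation"]))
np.savez("w4.npz",p=s["eef_pos"],o=s["orientation"]);cv2.imwrite("pics/w4.png",im)
crop(im,280,120,140,100,5,"w4c.png")
E
```

```text
[554.36 134.54 232.37] [554.29 134.43 231.9 ] [-0.01  0.02  0.    0.    0.   -0.  ]
array([-0.29,  1.55,  0.29])
```

View pics/w4c.png

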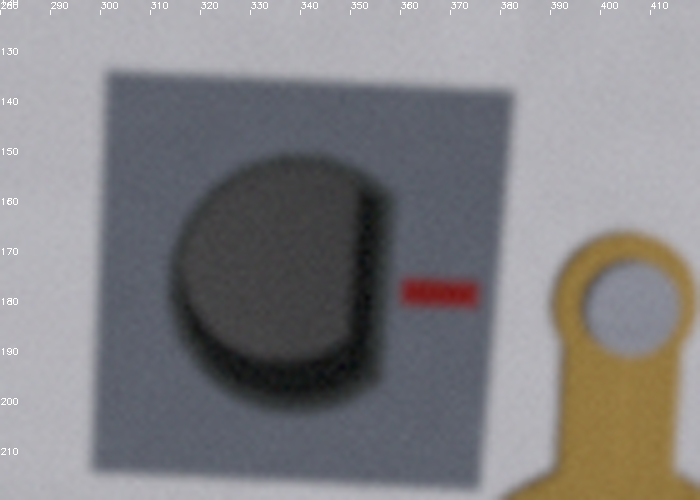

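Readings: hole top 150.5, bottom 202, left 313.5, flat from (358,158) to (355.5,196). Plate corners (301,134), (382,137.5), (375.5,217), (298,214).

```bash
python3 - <<'E'
from h import *
np.set_printoptions(precision=2,suppress=True)
z=np.load("w4.npz");W=cam("wrist",dict(eef_pos=z["p"],orientation=z["o"]))
ang=lambda v:np.degrees(np.arctan2(v[1],v[0]))
P=np.array([atz(W,p,90) for p in [(301,134),(382,137.5),(375.5,217),(298,214)]])[:,:2];print(P.mean(0))
print(ang(P[1]-P[0]),ang(P[2]-P[3]),ang(P[0]-P[3])-90,ang(P[1]-P[2])-90,np.linalg.norm(P[1]-P[0]),np.linalg.norm(P[1]-P[2]))
print(atz(W,(339.3,176.4),90))
f=[atz(W,p,90) for p in [(358,158),(355.5,196)]];print("flat",f,ang((f[0]-f[1]))-90)
x=np.array([np.cos(np.radians(18.8)),np.sin(np.radians(18.8)),0]);print(np.mean(f,0)-14.25*x)
print("L",atz(W,(313.5,175.5),90)+20.25*x, "pivot", atz(W,(406,181),95)-50*x)
E
```

```text
[558.65 174.43]
18.89280435159557 19.045102736122452 18.529803812790078 18.8799501399737 61.04692531538668 61.227733561837304
[558.72 174.65  90.  ]
flat [array([566.75, 192.78,  90.  ]), array([576.27, 165.13,  90.  ])] 18.994989825436548
[558.02 174.36  90.  ]
L [559.09 174.59  90.  ] pivot [559.56 174.17  95.  ]
```

```bash
python3 -m crank '[{"xyz":[-4,-45,0],"rotation":[0,0,0.04]},{"xyz":[-8,-90,0],"rotation":[0,0,0.08]},{"xyz":[-11,-135,0],"rotation":[0,0,0.12]},{"xyz":[-15,-180,0],"rotation":[0,0,0.16]},{"xyz":[-19,-225,0],"rotation":[0,0,0.2]},{"xyz":[-23,-270,0],"rotation":[0,0,0.24]},{"xyz":[-27,-315,0],"rotation":[0,0,0.29]},{"xyz":[-30,-360,0],"rotation":[0,0,0.33]},{"xyz":[-34,-405,0],"rotation":[0,0,0.37]},{"xyz":[-38,-448,0],"rotation":[0,0,0.41]},{"xyz":[-38,-448,0],"rotation":[0,0,0.41]},{"xyz":[-38,-448,0],"rotation":[0,0,0.41]},{"xyz":[-38,-448,0],"rotation":[0,0,0.41]}]' 115
python3 - <<'E'
from h import *
np.set_printoptions(precision=3,suppress=True)
s=robot.state();im=get_image("wrist")[:,:,::-1]
print(s["eef_pos"],np.abs(s["qvel"]).max(),R.from_rotvec(s["orientation"]).as_matrix())
np.savez("w5.npz",p=s["eef_pos"],o=s["orientation"]);cv2.imwrite("pics/w5.png",im)
print(proj(cam("wrist",s),(488,-286,85)))
t=get_image("top")[:,:,::-1];cv2.imwrite("pics/t5.png",t);crop(t,175,185,130,110,6,"t5c.png")
E
```

```text
time_s: 8.7
eef_pos: [516.5, -312.6, 231.4]
orientation: [-0.611, 1.486, 0.613]
force: [-0.3, -0.0, 0.6]
width: 51.2
[ 516.536 -312.572  231.433] 0.00978313224084063 [[-0.004 -0.705  0.709]
 [-0.     0.709  0.705]
 [-1.     0.003 -0.003]]
[313.726 171.5  ]
```

View pics/w5.png

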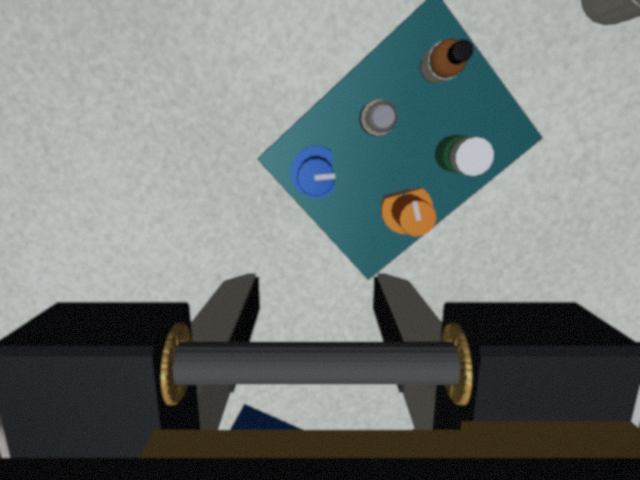

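View pics/t5c.png

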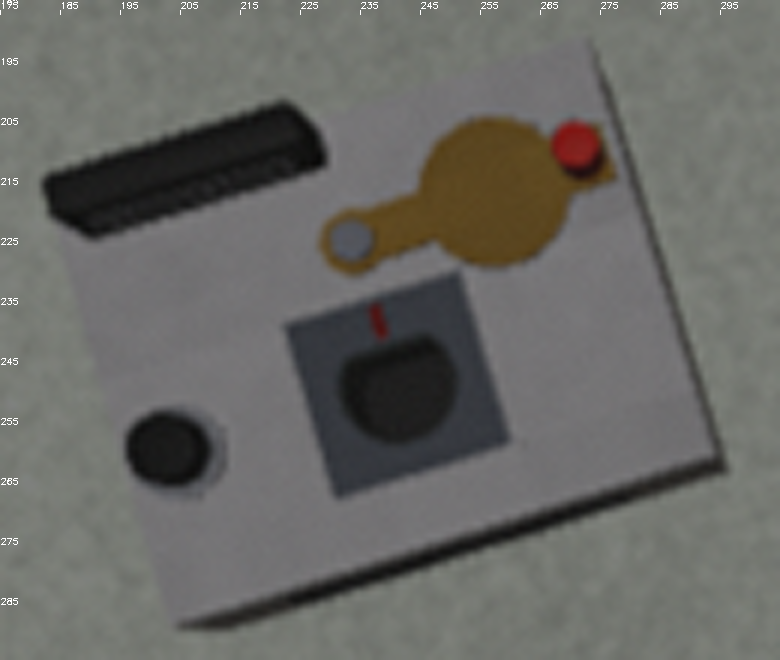

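The cover lies roughly perpendicular to the port line, well clear of the port. Now I zoom in on blue.

```bash
python3 - <<'E'
from h import *
crop(cv2.imread("pics/w5.png"),270,130,90,80,8,"w5c.png")
E
```

```text
(no output)
```

View pics/w5c.png

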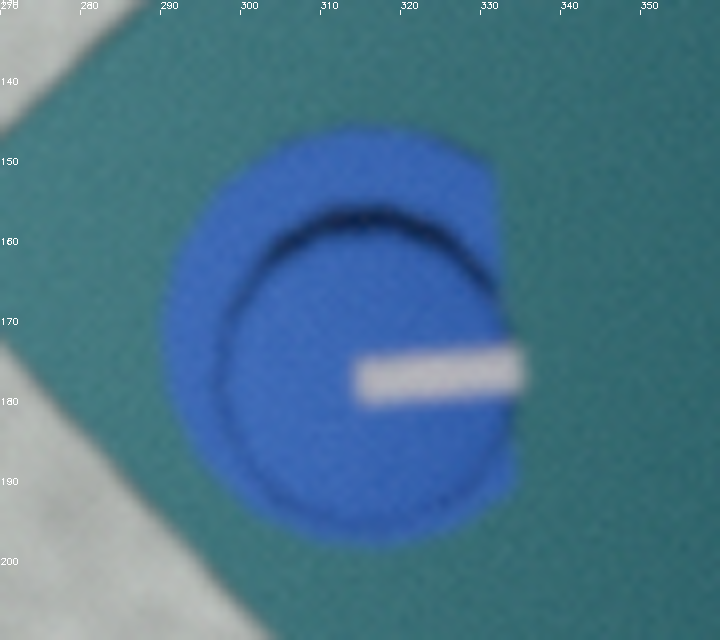

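Readings: knob top centre about (315.5,177), white line (314,177.7) to (334,176), flange flat edge (331,151) to (333.5,190).

```bash
python3 - <<'E'
from h import *
np.set_printoptions(precision=2,suppress=True)
z=np.load("w5.npz");W=cam("wrist",dict(eef_pos=z["p"],orientation=z["o"]));S=cam("scene");T=cam("top")
ang=lambda v:np.degrees(np.arctan2(v[1],v[0]))
print(atz(W,(315.5,177),85),tri([(W,(315.5,177)),(S,(179.5,182)),(T,(468.5,286.5))]))
print(tri([(W,(315.5,177)),(T,(468.5,286.5))])[0],tri([(W,(315.5,177)),(S,(179.5,182))])[0])
a,b=[atz(W,p,85) for p in [(314,177.7),(334,176)]];print("line",ang(b-a))
a,b=[atz(W,p,45) for p in [(331,151),(333.5,190)]];print("flat",ang(a-b)-90, ang(b-a)+90)
Rt=R.from_rotvec(z["o"]).as_matrix();print("jaw",ang(Rt[:2,2]))
z=np.load("w4.npz");print("jaw port",ang(R.from_rotvec(z["o"]).as_matrix()[:2,2]))
E
```

```text
[ 491.99 -288.05   85.  ] (array([ 490.04, -287.42,   80.38]), [[-1.2, -3.0], [0.3, 0.1], [0.8, -1.2]])
[ 490.25 -288.25   74.38] [ 491.73 -287.63   82.02]
line 49.66717632675484
flat 49.104901929159524 49.10490192915952
jaw 44.83676316719992
jaw port 21.311730676897252
```

```bash
python3 -m crank '[{"xyz":[-12,12,0],"rotation":[0,0,0]},{"xyz":[-25,25,-20],"rotation":[0,0,0]},{"xyz":[-25,25,-70],"rotation":[0,0,0]},{"xyz":[-25,25,-120],"rotation":[0,0,0]},{"xyz":[-25,25,-120],"rotation":[0,0,0]},{"xyz":[-25,25,-120],"rotation":[0,0,0]}]'
python3 - <<'E'
from h import *
np.set_printoptions(precision=3,suppress=True)
s=robot.state();im=get_image("wrist")[:,:,::-1]
print(s["eef_pos"]);cv2.imwrite("pics/w6.png",im)
c=cam("wrist",s);print(proj(c,np.r_[s["eef_pos"][:2],85]));T=cam("top");print(atz(T,(470.3,285.8),85))
E
```

```text
time_s: 9.55
eef_pos: [492.7, -287.8, 114.1]
orientation: [-0.614, 1.485, 0.612]
force: [0.9, 0.3, 0.5]
width: 50.8
[ 492.711 -287.839  114.056]
[315.043 269.152]
[ 488.942 -288.099   85.   ]
```

View pics/w6.png

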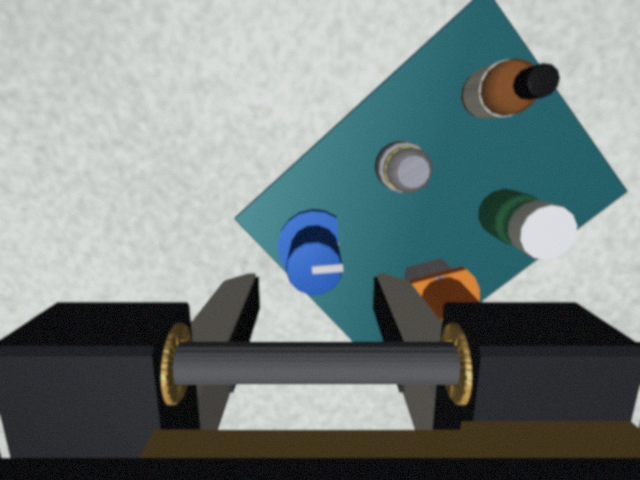

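The knob's top is at (314.5,268.5), where I predicted (315,269). Descend and close.

```bash
python3 -m crank '[{"xyz":[0,0,-25],"rotation":[0,0,0]},{"xyz":[0,0,-50],"rotation":[0,0,0]},{"xyz":[0,0,-62],"rotation":[0,0,0]},{"xyz":[0,0,-62],"rotation":[0,0,0]},{"xyz":[0,0,-62],"rotation":[0,0,0]}]'
python3 -m crank '[{"xyz":[0,0,0],"rotation":[0,0,0]},{"xyz":[0,0,0],"rotation":[0,0,0]},{"xyz":[0,0,0],"rotation":[0,0,0]},{"xyz":[0,0,0],"rotation":[0,0,0]},{"xyz":[0,0,0],"rotation":[0,0,0]}]' 255
```

```text
time_s: 10.22
eef_pos: [494.2, -289.0, 54.5]
orientation: [-0.616, 1.483, 0.609]
force: [-0.6, -0.4, -0.3]
width: 51.1
time_s: 10.85
eef_pos: [494.6, -289.3, 55.1]
orientation: [-0.617, 1.482, 0.608]
force: [0.5, 0.6, 4.4]
width: 29.7
```

```bash
python3 -m crank '[{"xyz":[0,0,30],"rotation":[0,0,0]},{"xyz":[0,0,75],"rotation":[0,0,0]},{"xyz":[0,0,125],"rotation":[0,0,0]},{"xyz":[0,0,165],"rotation":[0,0,0]},{"xyz":[0,0,165],"rotation":[0,0,0]},{"xyz":[0,0,165],"rotation":[0,0,0]}]'
python3 - <<'E'
from h import *
np.set_printoptions(precision=4,suppress=True)
s=robot.state();im=get_image("wrist")[:,:,::-1]
Rt=R.from_rotvec(s["orientation"]).as_matrix();print(s["eef_pos"],s["width"]);print(Rt)
jy=np.arctan2(Rt[1,2],Rt[0,2]);tgt=np.radians(np.degrees(jy)-30.5);c,d=np.cos(tgt),np.sin(tgt)
G=np.array([[0,-d,c],[0,c,d],[-1,0,0]]).astype(float);print(np.degrees(jy),R.from_matrix(G@Rt.T).as_rotvec())
cv2.imwrite("pics/w7.png",im)
E
```

```text
time_s: 11.6
eef_pos: [494.0, -288.9, 218.6]
orientation: [-0.616, 1.483, 0.609]
force: [-0.3, -0.0, -1.7]
width: 29.8
[ 494.0351 -288.9244  218.6256] 29.797840671881275
[[ 0.001  -0.7057  0.7085]
 [-0.0038  0.7085  0.7057]
 [-1.     -0.0034 -0.0019]]
44.883644215512724 [ 0.004   0.     -0.5323]
```

View pics/w7.png

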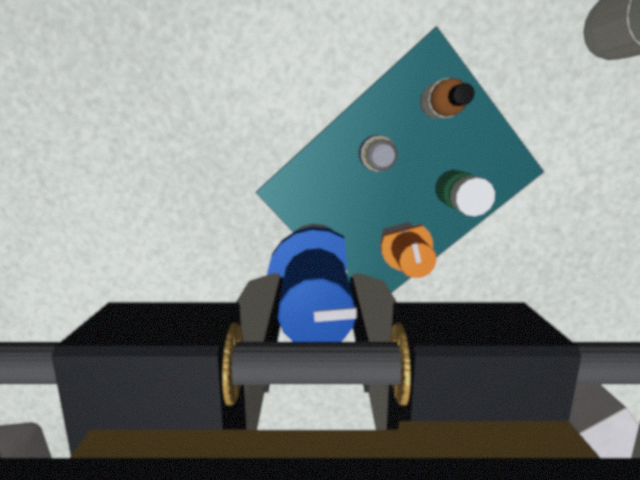

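The cartridge is held. I'll measure its axis and flat in the tool frame.

```bash
python3 - <<'E'
from h import *
crop(cv2.imread("pics/w7.png"),250,215,130,135,6,"w7c.png")
E
```

```text
(no output)
```

View pics/w7c.png

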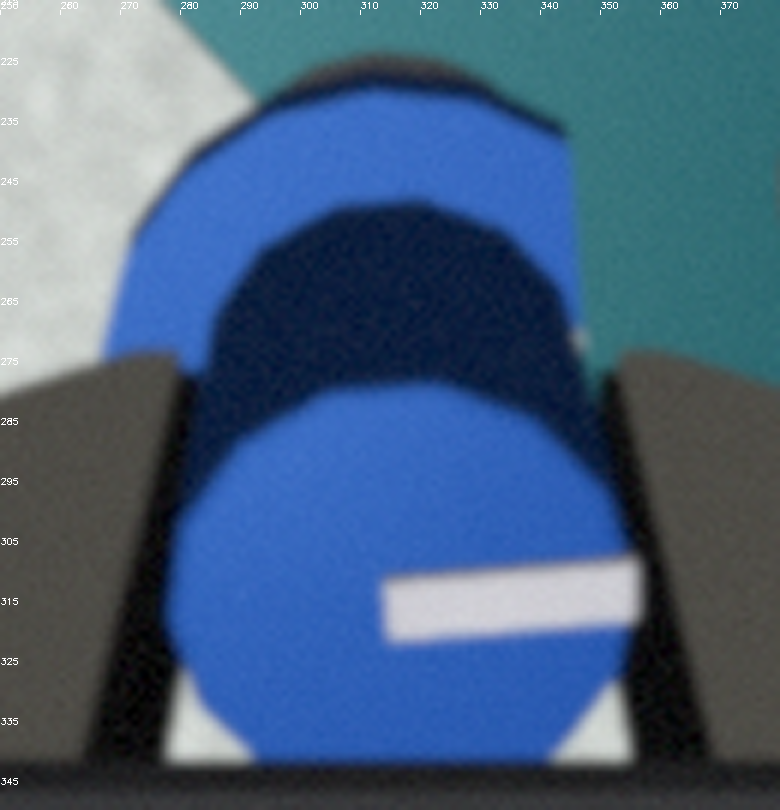

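Readings: knob top centre (316,317), line (314,316.6) to (356,312.8), flange flat (344,237.5) to (346.5,269).

```bash
python3 - <<'E'
from h import *
np.set_printoptions(precision=2,suppress=True)
i=camera_info("wrist");T=i["T_tool_cam"]
C=(i["mtx"],T[:3,:3],T[:3,3])
# tool frame; x = down; plane x=-h
def at(p,x):
    o,d=ray(C,p);return o+d*(x-o[0])/d[0]
for xk in (-30,-28):
    k=at((316,317),xk);a,b=at((314,316.6),xk),at((356,312.8),xk)
    f,g=at((344,237.5),xk+40),at((346.5,269),xk+40)
    print(xk,k,np.degrees(np.arctan2(b[1]-a[1],b[2]-a[2])),"flat",np.degrees(np.arctan2((f-g)[1],(f-g)[2]))-90,f,g, "r",at((355.5,317),xk)[2]-at((277,317),xk)[2])
E
```

```text
-30 [-30.     2.22   0.52] 5.605086142989289 flat 5.383631437909941 [10.   22.15 13.38] [10.    6.89 14.82] r 29.305783219721206
-28 [-28.     1.23   0.52] 5.605086142989285 flat 5.383631437909926 [12.   21.61 13.53] [12.    6.17 14.98] r 29.738158672612162
```

```bash
python3 -m crank '[{"xyz":[6,46,0],"rotation":[0,0,-0.05]},{"xyz":[13,92,0],"rotation":[0,0,-0.11]},{"xyz":[19,138,0],"rotation":[0,0,-0.16]},{"xyz":[26,185,0],"rotation":[0,0,-0.22]},{"xyz":[32,231,0],"rotation":[0,0,-0.27]},{"xyz":[39,277,0],"rotation":[0,0,-0.33]},{"xyz":[45,323,0],"rotation":[0,0,-0.38]},{"xyz":[52,369,0],"rotation":[0,0,-0.44]},{"xyz":[58,415,0],"rotation":[0,0,-0.49]},{"xyz":[64,461,0],"rotation":[0.004,0,-0.545]},{"xyz":[64,461,0],"rotation":[0.004,0,-0.545]},{"xyz":[64,461,0],"rotation":[0.004,0,-0.545]},{"xyz":[64,461,0],"rotation":[0.004,0,-0.545]},{"xyz":[64,461,0],"rotation":[0.004,0,-0.545]}]'
cat > chk.py <<'E'
from h import *
import sys
np.set_printoptions(precision=3,suppress=True)
s=robot.state();im=get_image("wrist")[:,:,::-1];n=sys.argv[1]
Rt=R.from_rotvec(s["orientation"]).as_matrix();jy=np.arctan2(Rt[1,2],Rt[0,2])
t=np.radians(13.6);c,d=np.cos(t),np.sin(t);G=np.array([[0,-d,c],[0,c,d],[-1,0,0]]).astype(float)
print(s["eef_pos"],s["width"],"F",s["force"],"M",s["wrist_torque"],"jaw",np.degrees(jy),"downaxis",Rt[:,0],"fix",R.from_matrix(G@Rt.T).as_rotvec(),"t",s["time_s"])
print("d to port tcp",np.array([558.4,172.5])-s["eef_pos"][:2])
cv2.imwrite(f"pics/{n}.png",im)
s=get_image("scene")[:,:,::-1];crop(s,380,200,130,110,6,n+"s.png")
E
python3 chk.py w8
```

```text
time_s: 13.4
eef_pos: [557.7, 171.3, 217.7]
orientation: [-0.185, 1.563, 0.187]
force: [0.1, 0.6, -0.5]
width: 29.6
[557.68  171.258 217.705] 29.64807222270369 F [ 0.069  0.589 -0.511] M [-0.069  0.094  0.043] jaw 13.581902267895893 downaxis [-0.001  0.001 -1.   ] fix [-0.001 -0.001  0.   ] t 13.4
d to port tcp [0.72  1.242]
```

View pics/w8.png

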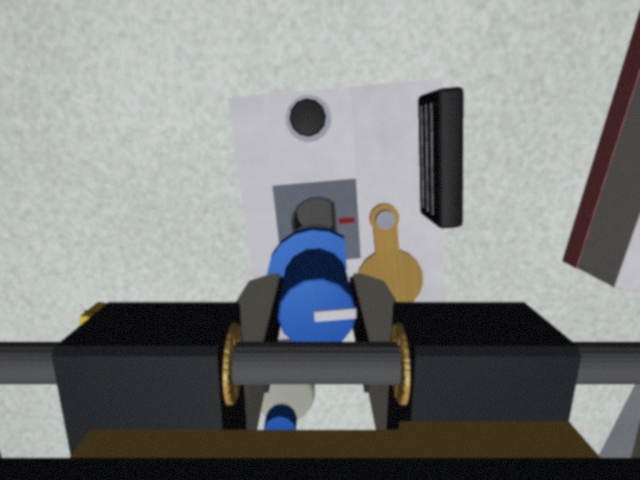

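View pics/w8s.png

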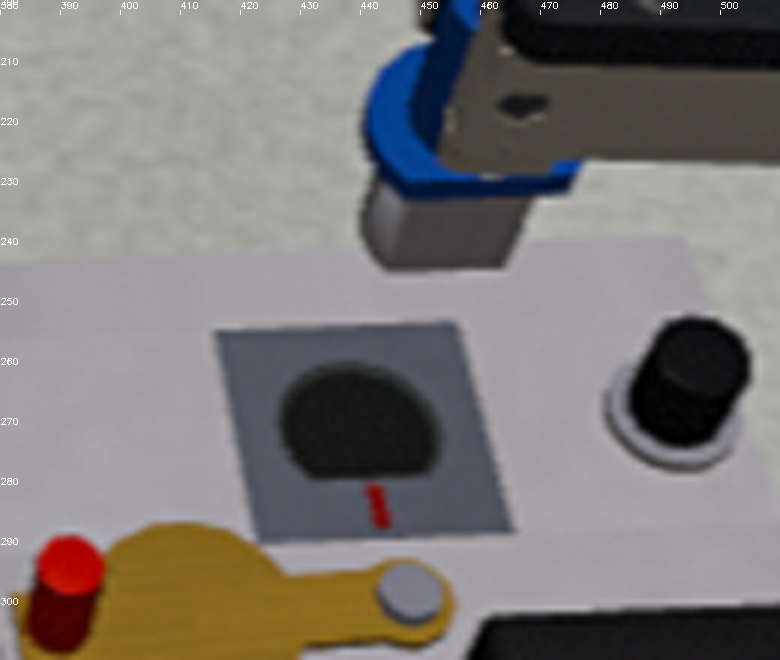

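The flat faces the port's flat. I'll lower until the foot is about 6 mm above the mouth.

```bash
python3 -m crank '[{"xyz":[0.7,1.2,-15],"rotation":[0,0,0]},{"xyz":[0.7,1.2,-35],"rotation":[0,0,0]},{"xyz":[0.7,1.2,-55],"rotation":[0,0,0]},{"xyz":[0.7,1.2,-70],"rotation":[0,0,0]},{"xyz":[0.7,1.2,-70],"rotation":[0,0,0]},{"xyz":[0.7,1.2,-70],"rotation":[0,0,0]},{"xyz":[0.7,1.2,-70],"rotation":[0,0,0]}]'
python3 chk.py w9
```

```text
time_s: 14.38
eef_pos: [559.2, 173.0, 149.1]
orientation: [-0.185, 1.561, 0.188]
force: [1.4, 0.1, -1.4]
width: 29.2
[559.217 172.968 149.097] 29.239181535891277 F [ 1.383  0.104 -1.444] M [-0.059  0.026  0.003] jaw 13.601728608863512 downaxis [ 0.001  0.002 -1.   ] fix [-0.002  0.001 -0.   ] t 14.375
d to port tcp [-0.817 -0.468]
```

View pics/w9.png

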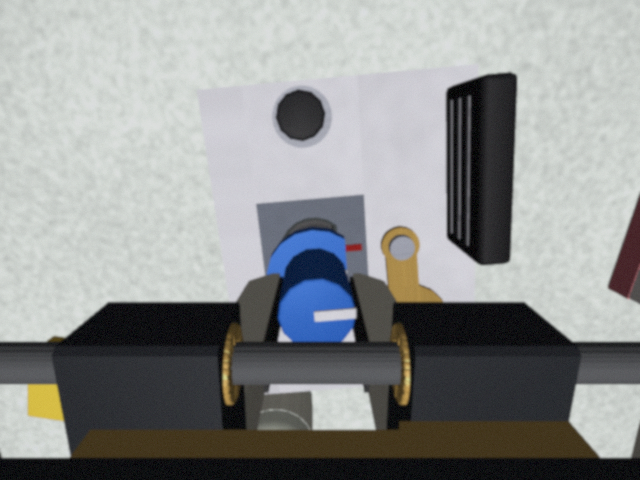

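View pics/w9s.png

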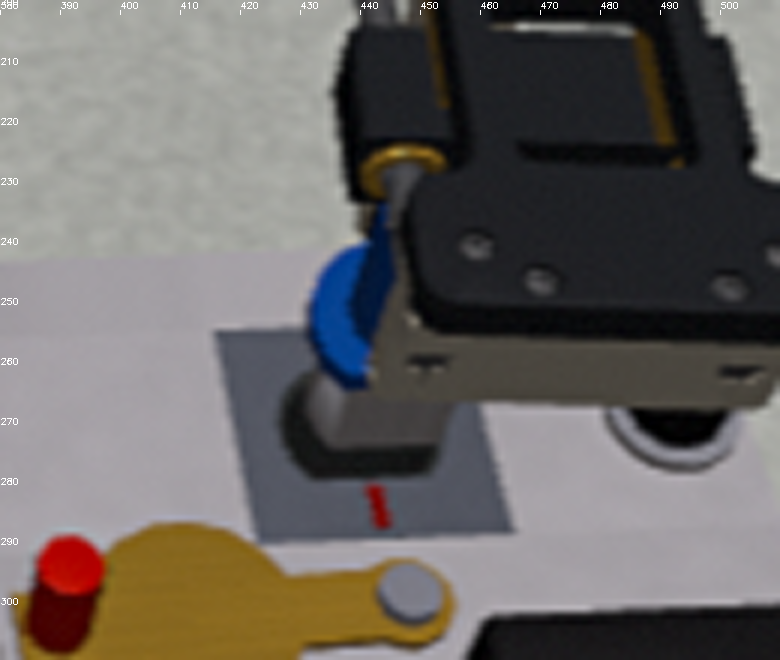

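```bash
python3 - <<'E'
from h import *
np.set_printoptions(precision=1,suppress=True)
S=cam("scene");y=np.radians(18.85);ex=np.array([np.cos(y),np.sin(y),0]);ey=np.array([-np.sin(y),np.cos(y),0])
P=np.array([558.4,174.3,0])
for z in (96,98,100):
  hw=np.sqrt(17**2-11**2)
  print(z,[proj(S,P+ex*11+ey*q+[0,0,z+1.5]) for q in (-hw,hw)],[proj(S,P+ex*9.5+ey*q+[0,0,z]) for q in (-hw,hw)])
hw=np.sqrt(20.25**2-14.25**2)
print("port",[proj(S,P+ex*14.25+ey*q+[0,0,90]) for q in (-hw,hw)],proj(S,P+[0,0,90]-ex*20.25))
print(proj(S,P+[1,0,90])-proj(S,P+[0,0,90]),proj(S,P+[0,1,90])-proj(S,P+[0,0,90]))
s=get_image("scene")[:,:,::-1];crop(s,415,235,55,50,14,"w9s2.png",5)
E
```

```text
96 [array([433.1, 275. ]), array([451. , 274.3])] [array([432.7, 274.7]), array([450.6, 273.9])]
98 [array([433.3, 274.3]), array([451.3, 273.5])] [array([432.9, 274. ]), array([450.9, 273.2])]
100 [array([433.6, 273.6]), array([451.6, 272.8])] [array([433.2, 273.2]), array([451.2, 272.4])]
port [array([431.5, 279.7]), array([451.3, 278.9])] [436.6 259.6]
[-0.1  0.6] [0.7 0.2]
```

View pics/w9s2.png

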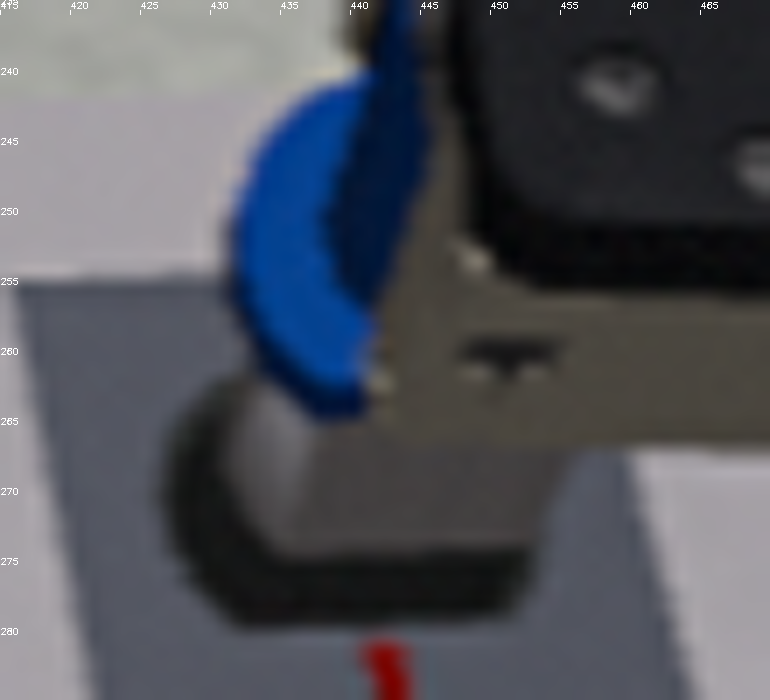

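The foot's flat runs (434.5,274.7) to (452.3,274.3). For a centred barrel I predict (433.3,274.3) to (451.3,273.5), so it is off by about 1.3 mm in y and 0.8 mm in x. I correct that and enter slowly, watching the force.

```bash
python3 -m crank '[{"xyz":[-1,-1.2,0],"rotation":[0,0,0]},{"xyz":[-1.2,-1.3,0],"rotation":[0,0,0]},{"xyz":[-1.3,-1.3,-4],"rotation":[0,0,0]},{"xyz":[-1.3,-1.3,-7],"rotation":[0,0,0]},{"xyz":[-1.3,-1.3,-10],"rotation":[0,0,0]},{"xyz":[-1.3,-1.3,-13],"rotation":[0,0,0]},{"xyz":[-1.3,-1.3,-13],"rotation":[0,0,0]}]'
python3 chk.py w10
```

```text
time_s: 15.4
eef_pos: [558.0, 171.5, 135.7]
orientation: [-0.185, 1.561, 0.187]
force: [3.4, -1.7, -1.7]
width: 29.8
[558.049 171.521 135.672] 29.77663944408504 F [ 3.422 -1.652 -1.68 ] M [-0.046 -0.672 -0.019] jaw 13.59277761791711 downaxis [ 0.002  0.002 -1.   ] fix [-0.002  0.002  0.   ] t 15.4
d to port tcp [0.351 0.979]
```

View pics/w10s.png

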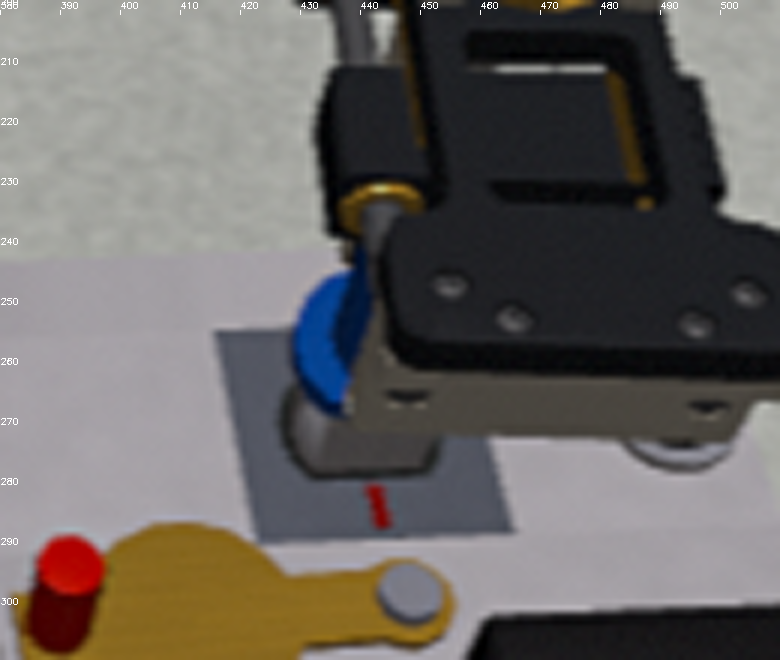

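The barrel is in the mouth with only a 3.4 N side force. Continue, easing toward +x.

```bash
python3 -m crank '[{"xyz":[0.6,-0.2,0],"rotation":[-0.001,0.001,0]},{"xyz":[0.7,-0.2,-3],"rotation":[-0.002,0.002,0]},{"xyz":[0.7,-0.2,-6],"rotation":[-0.002,0.002,0]},{"xyz":[0.7,-0.2,-9],"rotation":[-0.002,0.002,0]},{"xyz":[0.7,-0.2,-12],"rotation":[-0.002,0.002,0]},{"xyz":[0.7,-0.2,-12],"rotation":[-0.002,0.002,0]}]'
python3 chk.py w11
```

```text
time_s: 16.25
eef_pos: [558.5, 171.3, 123.3]
orientation: [-0.187, 1.564, 0.186]
force: [-0.0, -0.5, -1.4]
width: 29.5
[558.484 171.31  123.287] 29.533692147774122 F [-0.005 -0.462 -1.38 ] M [-0.066 -0.003 -0.045] jaw 13.593165990080829 downaxis [-0.001 -0.    -1.   ] fix [ 0.    -0.001  0.   ] t 16.25
d to port tcp [-0.084  1.19 ]
```

The barrel is moving freely. The flange should seat at TCP z of about 107.

```bash
python3 -m crank '[{"xyz":[0,0,-3],"rotation":[0,0,0]},{"xyz":[0,0,-6],"rotation":[0,0,0]},{"xyz":[0,0,-9],"rotation":[0,0,0]},{"xyz":[0,0,-12],"rotation":[0,0,0]},{"xyz":[0,0,-14],"rotation":[0,0,0]},{"xyz":[0,0,-15],"rotation":[0,0,0]},{"xyz":[0,0,-15],"rotation":[0,0,0]}]'
python3 chk.py w12
```

```text
time_s: 17.23
eef_pos: [558.5, 171.3, 108.5]
orientation: [-0.186, 1.564, 0.186]
force: [0.5, -0.5, -1.3]
width: 29.3
[558.53  171.335 108.541] 29.28645588910365 F [ 0.484 -0.483 -1.316] M [-0.083 -0.016 -0.017] jaw 13.593472112135442 downaxis [-0.001 -0.    -1.   ] fix [ 0.    -0.001  0.   ] t 17.225
d to port tcp [-0.13   1.165]
```

View pics/w12s.png

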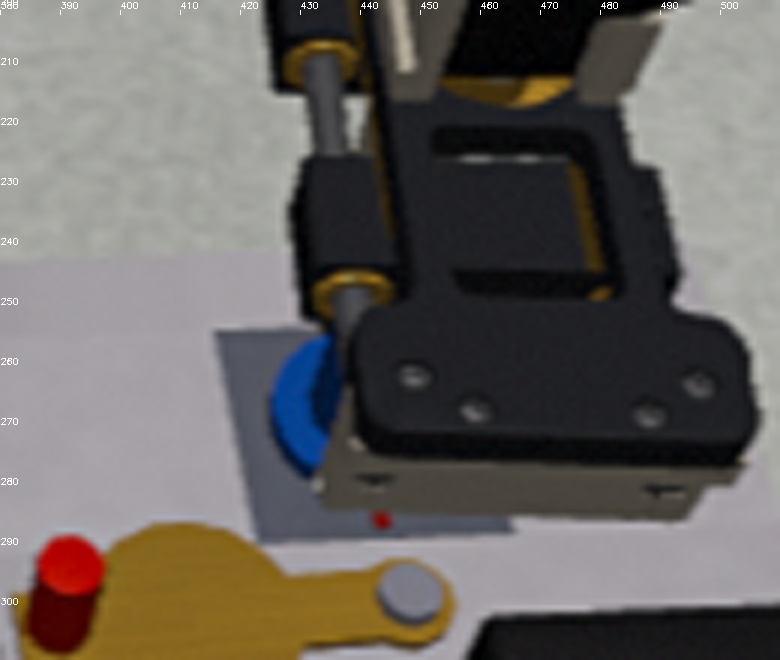

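```bash
python3 -m crank '[{"xyz":[0,0,-0.5],"rotation":[0,0,0]},{"xyz":[0,0,-1],"rotation":[0,0,0]},{"xyz":[0,0,-1.5],"rotation":[0,0,0]},{"xyz":[0,0,-1.5],"rotation":[0,0,0]}]'
```

```text
time_s: 17.82
eef_pos: [558.6, 171.4, 107.3]
orientation: [-0.187, 1.563, 0.186]
force: [-0.3, 0.4, -0.9]
width: 29.6
```

```bash
python3 -m crank '[{"xyz":[0,0,-0.5],"rotation":[0,0,0]},{"xyz":[0,0,-1],"rotation":[0,0,0]},{"xyz":[0,0,-1.5],"rotation":[0,0,0]},{"xyz":[0,0,-1.5],"rotation":[0,0,0]}]'
```

```text
time_s: 18.32
eef_pos: [558.7, 171.5, 107.0]
orientation: [-0.187, 1.563, 0.186]
force: [-6.0, -1.5, 9.3]
width: 29.7
```

Contact came at TCP z 107.0, the height I worked out, with 9 N upward, so the flange is seated. I'll release and lift straight up.

```bash
python3 -m crank '[{"xyz":[0,0,0.4],"rotation":[0,0,0]},{"xyz":[0,0,0.4],"rotation":[0,0,0]},{"xyz":[0,0,0.4],"rotation":[0,0,0]},{"xyz":[0,0,0.4],"rotation":[0,0,0]},{"xyz":[0,0,0.4],"rotation":[0,0,0]}]' 125
python3 -m crank '[{"xyz":[0,0,15],"rotation":[0,0,0]},{"xyz":[0,0,40],"rotation":[0,0,0]},{"xyz":[0,0,80],"rotation":[0,0,0]},{"xyz":[0,-20,110],"rotation":[0,0,0]},{"xyz":[0,-40,130],"rotation":[0,0,0]},{"xyz":[0,-40,130],"rotation":[0,0,0]},{"xyz":[0,-40,130],"rotation":[0,0,0]},{"xyz":[0,-40,130],"rotation":[0,0,0]}]'
python3 chk.py w13
```

```text
time_s: 18.95
eef_pos: [558.6, 171.4, 107.3]
orientation: [-0.187, 1.563, 0.186]
force: [-0.1, 0.3, 0.7]
width: 47.0
time_s: 19.95
eef_pos: [557.7, 131.7, 235.5]
orientation: [-0.187, 1.566, 0.187]
force: [-0.2, -0.1, 1.1]
width: 47.1
[557.746 131.694 235.534] 47.10800599317313 F [-0.232 -0.103  1.088] M [-0.056  0.04   0.062] jaw 13.618836299002094 downaxis [-0.003 -0.001 -1.   ] fix [ 0.001 -0.003 -0.   ] t 19.95
d to port tcp [ 0.654 40.806]
```

View pics/w13.png

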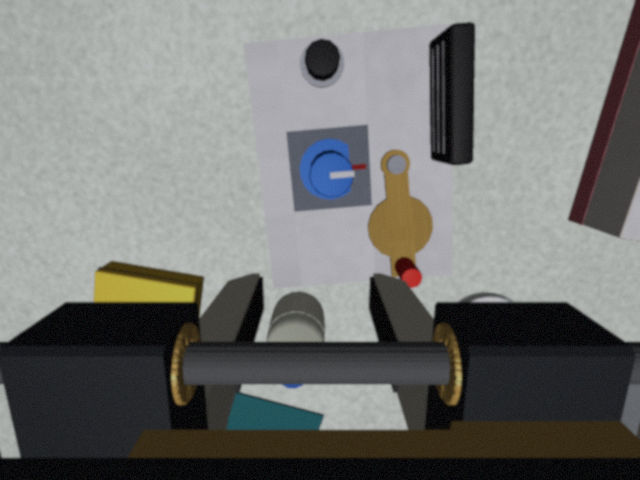

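View pics/w13s.png

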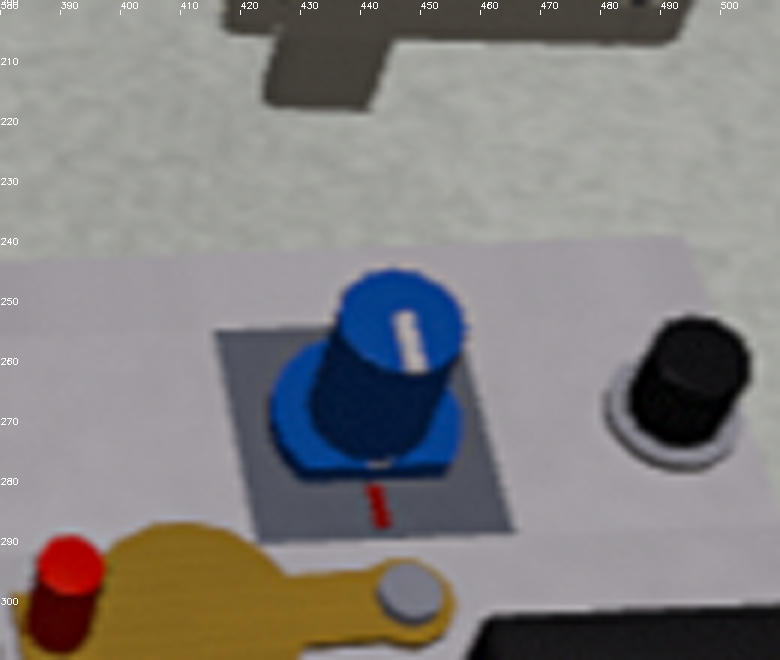

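The flange sits flush on the plate and its flat faces the red mark. I'll check the knob-top height from two views (scene knob top about (445.5,253.5), wrist about (330,175)) and look at the bystanders.

```bash
python3 - <<'E'
from h import *
s=robot.state();print(s["eef_pos"],proj(cam("scene"),(558.4,174.3,137)),proj(cam("scene"),(558.4,174.3,142)))
w=cam("wrist",dict(eef_pos=np.array([557.75,131.69,235.53]),orientation=s["orientation"]))
print(tri([(cam("scene"),(445.5,253.5)),(w,(330,175))]))
sc=get_image("scene")[:,:,::-1];cv2.imwrite("pics/end_s.png",sc)
a=cv2.imread("pics/scene0.png").astype(int);d=np.abs(a-sc).max(2);print("mat diff px >30 away from blue",(d[170:300,205:295]>30).sum(),(d[212:270,140:205]>30).sum(),"box/reag/petri",(d[175:235,322:366]>30).sum(),(d[236:300,308:350]>30).sum(),(d[360:440,270:350]>30).sum())
E
```

```text
[557.94311624 131.79651941 235.92096257] [446.37601926 252.65819216] [447.16922246 250.5703147 ]
(array([557.7756488 , 173.89344532, 133.7842745 ]), [[0.1, 0.1], [-0.1, 0.3]])
mat diff px >30 away from blue 0 48 box/reag/petri 0 0 0
```

View pics/end_s.png

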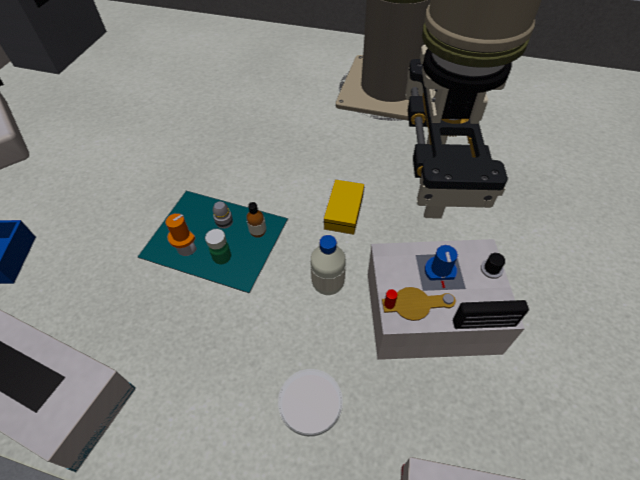

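The seated cartridge reads home within the error, and the bystanders are unchanged. The 48 differing pixels near amber are probably where blue's foot stood. Handing in.

```bash
python3 -c "
from cell import ticket;print(ticket.hand_in())"
```

```text
the job is handed in; nothing more can be done
None
```

The blue cartridge is in the port with its flange on the lamp unit, and the cover is swung about 1.6 rad aside, well past the 1.1 needed. I pinched the red knob to swing the cover, turned the blue cartridge about 31° so its flat matched the port's, and lowered it by hand until the flange touched. I handed the job in after about 20 s of the 61 s allowed.

**Seating:** contact came at the expected height with about 9 N, after a side force of at most 3.4 N on the way in. The last scene picture shows the flange flush with its flat facing the red mark. The two-view knob-top height came out at 134 mm against 137 mm expected. I put that difference down to calibration and pixel-reading error, and the contact height and picture both say it is home.

**Bystanders:** the before and after scene pictures show the slide box, reagent bottle, petri dish, jar, dropper and objective unchanged. In the region around the amber cartridge 48 pixels differed; I took these to be where blue's foot had stood, since amber looks unmoved.

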